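# Unlock the egg stall's cash box and hold the key turned

## Task

Take the red-headed key out of the wooden key block and push it fully home into the lock on the lid of the green cash box, working it past the sticky pins. Then turn it a quarter turn clockwise, seen from above, as far as it goes, and finish still gripping it there against the return spring, with the bolt drawn back: do not let go. Leave the other keys and the other things on the counter alone.

Things in the scene. Friction and masses are not known exactly. Their poses are not given: they have to be found in the camera images.
- key_red: The key to use, 40 g, red head, standing blade down in one of the block's slots (which one varies). Origin on its axis at the shoulder's underside, resting on the block's top; z up. Shoulder 10 x 20 mm (x, y), 0 to 9 mm up. Blade 4 mm thick (x), 10 mm wide (y), down to -32 mm (round 4 mm shank from -12 to -22), the last 6 mm tapered. Works either way round (half turn about z).
- red_head (a point): Centre of the red key's plastic head, 25 mm above the key's origin; same axes. The head is a slab 10 mm thick (x), 28 mm wide (y) and 34 mm high (8 to 42 mm above the origin): grip it across the 10 mm.
- key_block: Fixed dark wooden block, 56 x 160 x 46 mm (x, y, z), origin at the centre of its underside. Three slots 36 mm deep in its top at y = -50, 0 and +50 mm, 5.5 x 11.5 mm (x, y); each key stands with its x and y along the block's.
- key_blue: Like the red key, with a blue head; leave it in its slot. Same origin and axes.
- key_yellow: Like the red key, with a yellow head; leave it in its slot. Same origin and axes.
- keyway (a point): Mouth of the keyway, on the brass cylinder's axis and face, 92 mm above the counter; axes of the cash box (not turning with the cylinder). At rest it is 5.4 mm across x, 11.4 mm along y, with a 2 mm chamfer. The key goes straight down with its x and y (or both reversed) along these and is fully home when its shoulder sits on the face: key origin at this point.
- pins (a point): Point on the lock's axis 10 mm below the face. Two sprung sticky pins reach into the keyway from either side, 5 and 10 mm down: passing them takes a push of 4 to 15 N; small turns to and fro help (then straight again). Below, a fixed ward lets the key turn only when it is home to about 2 mm. Round the face a steel bezel, 48 mm outside, 27 mm inside, stands 2 mm higher.
- cash_box: Fixed green steel cash box, 176 x 266 mm (x, y), lid top 90 mm above the counter; origin at the centre of its underside. The lock is in the lid at x = 0, y = -40 mm.
- bolt_end (a point): Top of the lock-side end of a brass bolt on the lid, 14 mm wide, 10 mm high, 42 mm long, 45 to 87 mm from the lock's axis towards the box's -y, with a steel keeper at the lid's edge up to 106 mm above the counter. Turning the key draws the bolt 11 mm towards the lock.
- cylinder (a joint): Turn of the lock cylinder with the key, rad: 0 at rest, grows clockwise seen from above, stop at 1.45. A spring turns it back (about 0.03 N m at 0 to 0.14 N m at the stop, plus 0.02 N m of friction). The key has about 0.13 rad of play in the keyway.
- tape: Roll of clear tape lying on the cash box's lid, 56 mm diameter, 18 mm high, about 125 mm from the lock; leave it. Origin at the centre of its underside.
- mug: White mug, 76 mm diameter, 85 mm high, at the back; leave it. Origin at the centre of its underside.
- calculator: Grey pocket calculator, 150 x 85 x 20 mm, at the back; leave it. Origin at the centre of its underside.
- egg_tray: Grey pulp tray with five brown eggs, 110 x 155 mm, 80 mm high with the eggs, at the back; leave it. Origin at the centre of its underside.
- pen_pot: Blue pot with pens, 76 mm diameter, 150 mm high with the pens, at the back; leave it. Origin at the centre of its underside.
There are look-alikes about, which are no part of the job. Several things have the shape of the key_red; the one meant has the colours described above.

How it is judged:
By the outcome, as a careful person would: the job done as asked, in the order asked, and still so for the second after the job is handed in, while the arm keeps its last pose, push and grip.
It also fails if it takes over 54 s, if anything falls off the work surface, if the arm or the gripper's body presses on something with over 40 N, if the wrist force passes 120 N, or if a joint passes its speed limit or range.

## Robot

A 6-joint arm with a two-finger parallel gripper is mounted at the origin on the work surface. World frame = base frame: x ahead of the robot, y to its left, z up, the work surface at z = 0. Lengths are in mm, angles in rad, forces in N, time in s.
With the tool pointing down it reaches from about 350 to 1000 mm from the base axis. Payload 7.1 kg.
Tool frame: the origin (TCP) lies on the centre line of the jaws, within the pads' length; the fingertips stand 22 mm ahead of it and the grasp point (between the pads) lies 3 mm ahead of it; z points along the fingers, y is the line along which they close (so a half turn about z gives the same grasp; the last joint's range is limited). The gripper opens to 85 mm and grips with 20 to 120 N. Pads are 22 mm wide; open, the fingers measure 114 mm over their backs; the gripper's body (76 mm by 85 mm) begins 54 mm behind the grasp point. The pads swing forward as they close: fully open they stand 13 mm farther back than shut.
Start: joints at [-1.138, 0.423, 1.63, -0, 1.089, -0.019], TCP at [272.88, -562.264, 253.319] pointing down, gripper open.
Joint ranges: [-3, 3], [-0.9, 2.11], [0.09, 2.58], [-1.31, 4.45], [0.11, 2.69], [-2.54, 2.54]. Speed limits (rad/s): [2.39, 2.39, 3.01, 3.14, 3.14, 3.14].

## Interface

Orientations are given as [roll, pitch, yaw] about the fixed x, y, z axes, in that order (R = Rz(yaw) Ry(pitch) Rx(roll)).
In Python, from station import status, imaging, job gives the robot as it stands.
- The arm moves only by the tool drive_tool, never from a script. Its argument "deltas" is text: rows parted by semicolons, each of 7 numbers parted by spaces: the shift along the tool's x, y, z in mm, then the turn, a rotation vector about the tool's x, y, z in rad, then the closure, from -1 (fully open) to 1 (shut). A call has exactly 10 rows; each row shifts and turns the commanded pose from where the row before left it, along the tool's axes as they then stand; what a row does not reach is not made up. A row lasts 1/12 s, in which the tool goes at most 41.7 mm and 7.16 degrees, less where a joint would pass 70% of its speed; a pose out of reach is approached as far as the arm can. A call is refused whole if a number of a shift passes 41.7 or a number of a turn 0.125, either way. A call with a gripper value outside its range is refused whole. The fingers move at their own pace and stop on an object; the grip force is fixed at half the most. Time passes only in rows, so rows that do not move let the fingers close, or fill a call up. It gives the time, the measured TCP pose, the force, the opening and the grip force at its end, in the units of the state.
- status.read_state(): the state, without advancing time (a new reading comes with each control period).
- imaging.grab_frame(name): name is "scene" or "top"; returns a dict with "pixels" (420x560x3 uint8, red, green, blue), "range_z" (420x560 float32, mm along the optical axis (not along the pixel's ray), 0 where there is no reading), "K" (3x3 intrinsics, pixels), "camera_from_world" (4x4, takes a point from world to camera coordinates). Camera axes: x right, y up, looking along -z (the intrinsics and any distortion apply to the point x, -y, -z); pixel columns grow to the right and rows downward; lengths in mm; the calibration is good to about 2 mm. A picture is of the moment at which its call begins.
- job.finish_job(): hands the job in; it is judged then, once.
The state is a dict: "time": time; "joints": joint angles; "joint_velocities": joint speeds; "joint_torque": joint torques, N m; "tcp_pos": TCP position; "eef_rot": TCP orientation; "force": force on the tool from outside, world axes, zero at the start; "torque": the same for the moment, N m; "width": finger opening in mm; "grip_force": force on a finger pad.
Only numpy, scipy, OpenCV 4.12 (cv2) and the standard library are available. Lean on these libraries where they do the work, as an engineer would, in place of code of your own. Each camera call takes 0.05 s, during which the arm holds its last target. There are 200 camera calls.

## Working session

There is one attempt and no reset: what is moved stays moved. The work goes in short steps, Python scripts to look and compute and a tool call to move; the robot and the scene stay as the last step left them, time stands still between calls to the robot, and variables do not carry over. Pictures are saved under pics/ and viewed, at most 10 in all, crops included, and the job is handed in when it is done.

Besides the shell and the picture viewer there is one more tool, called after "Call:" in YAML: its name, and indented under it one key for each argument. drive_tool: Moves the arm, as the interface text tells. Its arguments: {"type":"object","properties":{"deltas":{"type":"string"}},"required":["deltas"]}

```bash
mkdir -p pics; cat > h.py <<'E'
import numpy as np, cv2
from station import status, imaging, job
def grab(n):
    f=imaging.grab_frame(n); np.savez(f'{n}.npz',**f); return f
def load(n): return dict(np.load(f'{n}.npz'))
def world(f,u,v,d=None):
    K=f['K']; d=f['range_z'][v.astype(int),u.astype(int)] if d is None else d
    x=(u-K[0,2])/K[0,0]*d; y=(v-K[1,2])/K[1,1]*d
    p=np.stack([x,-y,-d,np.ones_like(d)],-1)
    return (p@np.linalg.inv(f['camera_from_world']).T)[...,:3]
def save(name,a,s=1):
    cv2.imwrite(f'pics/{name}.png',cv2.resize(a[...,::-1],None,fx=s,fy=s,interpolation=cv2.INTER_CUBIC))
E
python3 - <<'E'
from h import *
for n in('scene','top'):
    f=grab(n); save(n+'0',f['pixels']); print(f['K'],f['camera_from_world'])
print(status.read_state())
E
```

```text
[[476.66591989   0.         287.56579286]
 [  0.         476.66591989 204.40217922]
 [  0.           0.           1.        ]] [[ 6.14985311e-01  7.88538386e-01 -5.29830179e-04 -3.47037164e+02]
 [-4.26508988e-01  3.33201639e-01  8.40872613e-01  1.99942661e+02]
 [ 6.63236873e-01 -5.16898328e-01  5.41232823e-01 -1.54397355e+03]
 [ 0.00000000e+00  0.00000000e+00  0.00000000e+00  1.00000000e+00]]
[[423.52702436   0.         273.26706401]
 [  0.         423.52702436 206.39829716]
 [  0.           0.           1.        ]] [[ 1.93693228e-03 -9.99941088e-01 -1.06803149e-02 -2.77705338e+01]
 [ 9.89166647e-01  3.48136083e-04  1.46796537e-01 -6.18819332e+02]
 [-1.46784170e-01 -1.08489462e-02  9.89109047e-01 -1.10431858e+03]
 [ 0.00000000e+00  0.00000000e+00  0.00000000e+00  1.00000000e+00]]
{'time': 0.1, 'joints': array([-1.13797925e+00,  4.23745095e-01,  1.63060891e+00,  5.41416451e-06,
        1.08858803e+00, -1.89786691e-02]), 'joint_velocities': array([-0.00023686, -0.00114513, -0.00231341,  0.00071151,  0.0002721 ,
        0.0002334 ]), 'joint_torque': array([ 7.90827039e-05, -5.58422506e+01, -2.82445335e+01, -1.58287889e-04,
        2.94987898e-03, -3.34898679e-06]), 'tcp_pos': array([ 272.70828592, -561.85785336,  252.63729837]), 'eef_rot': array([-3.14024361e+00, -3.04004129e-05,  4.51793215e-01]), 'force': array([-0.25897762, -0.44442192, -0.20597015]), 'torque': array([ 0.03615551,  0.0258712 , -0.02683252]), 'grip_force': 0.0, 'width': 85.39258602676074}
```

View pics/scene0.png

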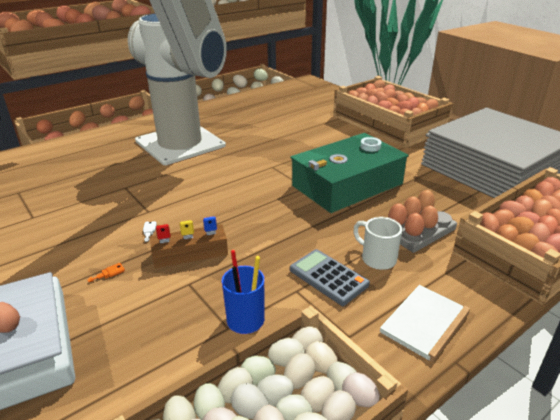

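View pics/top0.png

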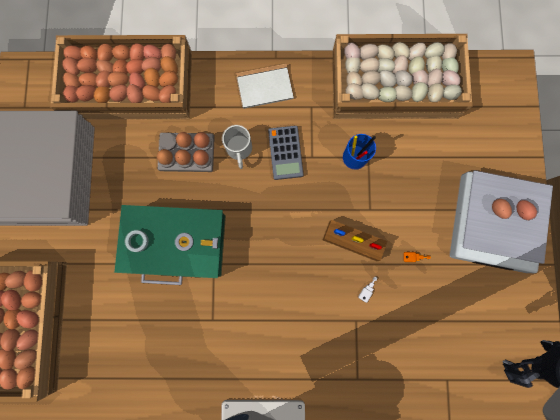

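The scene view shows the block at about (185,240) with red at (163,232), yellow (187,228) and blue (210,224), and the lock on the green lid at (339,158). In the top view red is at (377,245), the lock at (184,242) and the bolt at (208,243). Next I measure these from depth.

```bash
cat > m.py <<'E'
from h import *
def cl(f):
    H,W=f['range_z'].shape; u,v=np.meshgrid(np.arange(W),np.arange(H))
    return world(f,u,v), cv2.cvtColor(f['pixels'],cv2.COLOR_RGB2HSV).astype(int)
if __name__=='__main__':
  for n in('top','scene'):
    f=load(n); P,h=cl(f); Hh,S,V=h[...,0],h[...,1],h[...,2]
    X,Y,Z=P[...,0],P[...,1],P[...,2]
    blk=(X>400)&(X<700)&(Y>-380)&(Y<-80)&(f['range_z']>0)
    for c,m in dict(red=((Hh<4)|(Hh>176)),yel=(Hh>22)&(Hh<32),blue=(Hh>105)&(Hh<125)).items():
        k=blk&m&(S>180)&(V>90)&(Z>55)&(Z<100)&(X<600); q=P[k]; print(n,c,len(q),q.mean(0).round(1),q.min(0).round(),q.max(0).round())
    k=blk&(Z>41)&(Z<50); q=P[k]; r=cv2.minAreaRect(q[:,:2].astype(np.float32)); print('block top',np.median(q[:,2]),r)
    k=(f['range_z']>0)&(Hh>60)&(Hh<90)&(S>120)&(Z>84)&(Z<96)&(Y>0); q=P[k]; print('lid',np.median(q[:,2]),cv2.minAreaRect(q[:,:2].astype(np.float32)))
  f=load('top'); save('c1',f['pixels'][195:290,105:235],4.5)
  save('c2',f['pixels'][210:310,315:435],5)
E
python3 m.py
```

```text
top red 45 [ 510.3 -290.5   81.8] [ 505. -306.   59.] [ 518. -280.   92.]
top yel 52 [ 528.5 -244.9   82.3] [ 521. -259.   59.] [ 537. -234.   89.]
top blue 39 [ 546.8 -198.2   84.2] [ 541. -211.   66.] [ 554. -188.   92.]
block top 45.1899612410125 ((528.5581665039062, -247.82208251953125), (160.4261016845703, 56.3751220703125), 68.66738891601562)
lid 89.00179305767028 ((522.8553466796875, 242.97267150878906), (267.1214294433594, 174.12094116210938), 87.13593292236328)
scene red 144 [ 515.4 -297.    73.2] [ 510. -308.   56.] [ 522. -285.   88.]
scene yel 147 [ 533.4 -250.4   73.4] [ 526. -262.   56.] [ 539. -237.   89.]
scene blue 125 [ 551.7 -204.4   72.8] [ 543. -215.   57.] [ 558. -193.   87.]
block top 44.8128819845615 ((529.7726440429688, -248.8918914794922), (160.2012939453125, 63.4035758972168), 68.44037628173828)
lid 88.36164778932789 ((-0.58917236328125, 907.078125), (379.51666259765625, 2008.73828125), 35.19075012207031)
```

View pics/c1.png

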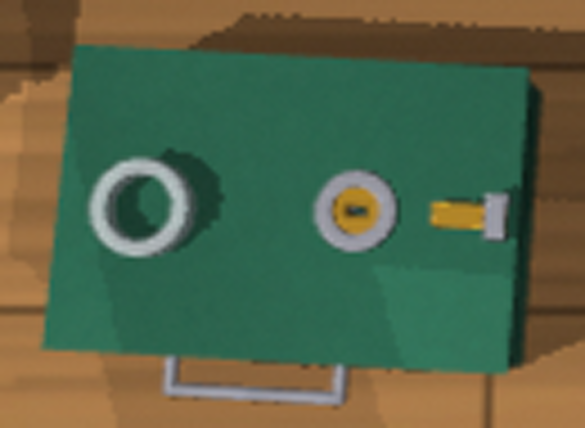

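View pics/c2.png

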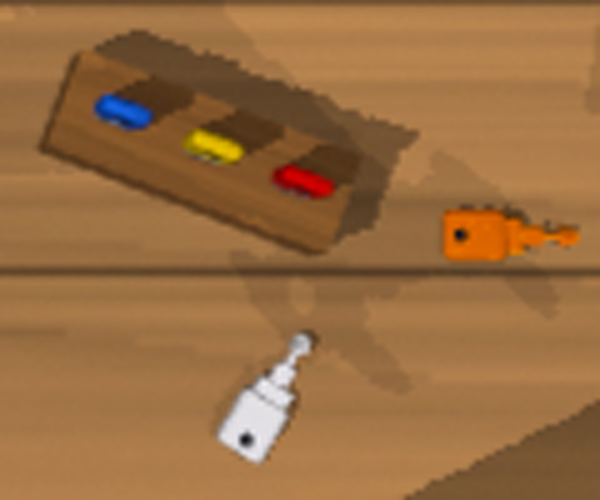

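The top view gives a block yaw of about −21.3° with red at its −y end, and both views put the key near (511,−295). The lid matches its 176 x 266 mm size at yaw −2.9°, so the lock is near (521,203) and the bolt lies towards −y. I'll move above the key.

Call:
drive_tool:
  deltas: "0 0 0 0 0 -0.1245 0;0 0 0 0 0 -0.1245 0;0 0 0 0 0 -0.1245 0;0 0 0 0 0 -0.1245 0;0 0 0 0 0 -0.1245 0;0 0 0 0 0 -0.1245 0;33.6 12.5 5 0 0 0 0;33.6 12.5 10 0 0 0 0;33.6 12.5 10 0 0 0 0;33.6 12.5 10 0 0 0 0"

```text
time: 0.93
tcp_pos: [368.8, -454.0, 217.7]
eef_rot: [-3.141, -0.0, 1.198]
force: [0.6, -0.1, -0.6]
width: 42.9
grip_force: 0.0
```

Call:
drive_tool:
  deltas: "33.6 12.5 10 0 0 0 0;33.6 12.5 10 0 0 0 0;33.6 12.5 10 0 0 0 0;33.6 12.5 10 0 0 0 0;33.6 12.5 10 0 0 0 0;33.6 12.5 10 0 0 0 0;0 0 0 0 0 0 0;0 0 0 0 0 0 0;0 0 0 0 0 0 0;0 0 0 0 0 0 0"

```text
time: 1.77
tcp_pos: [511.0, -295.4, 158.5]
eef_rot: [3.142, 0.0, 1.198]
force: [-0.2, -0.2, -0.3]
width: 43.0
grip_force: 0.0
```

```bash
cat >v.py <<'E'
import sys
from h import *
s=status.read_state(); print({k:np.round(s[k],3) for k in('time','tcp_pos','eef_rot','force','torque','joints','width','grip_force')})
n=sys.argv[1]; a,b=grab('scene'),grab('top')
x,y=[float(t) for t in sys.argv[2:4]]; z=float(sys.argv[4])
out=[]
for f in(a,b):
    c=f['camera_from_world']@[x,y,z,1]; u=f['K'][0,0]*c[0]/-c[2]+f['K'][0,2]; v=f['K'][1,1]*-c[1]/-c[2]+f['K'][1,2]
    u0,v0=int(u)-40,int(v)-55; print('crop origin',u0,v0,'x5')
    out.append(f['pixels'][v0:v0+110,u0:u0+80])
save(n,np.hstack(out),5)
E
python3 v.py g1 511 -295 90
```

```text
{'time': np.float64(1.767), 'tcp_pos': array([ 510.952, -295.44 ,  158.486]), 'eef_rot': array([3.142, 0.   , 1.198]), 'force': array([-0.189, -0.185, -0.328]), 'torque': array([-0.022, -0.023,  0.045]), 'joints': array([-0.544,  0.495,  1.771, -0.   ,  0.875, -0.171]), 'width': np.float64(42.956), 'grip_force': np.float64(0.0)}
crop origin 121 168 x5
crop origin 337 190 x5
```

View pics/g1.png

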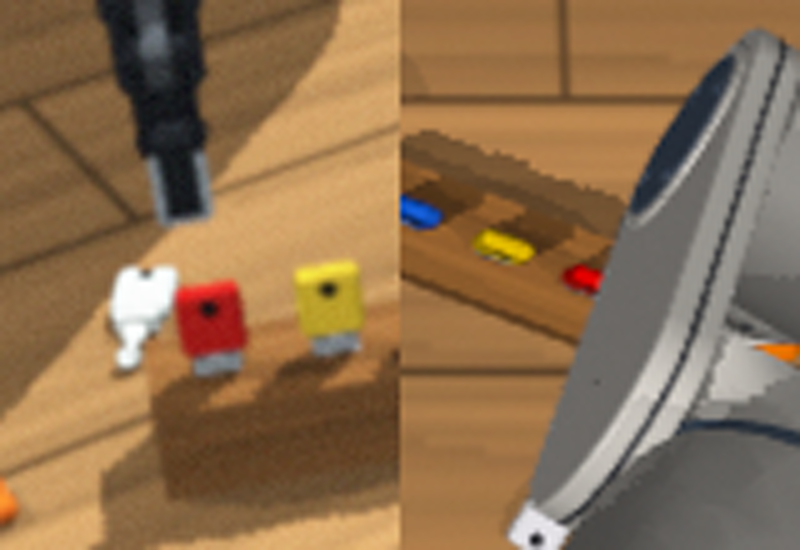

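The scene crop shows the near fingertip at about (158,211) and the red head's top at about (163,225). Both fall within about 1 px of where they should project, so the tool is over the key. Descending.

Call:
drive_tool:
  deltas: "0 0 12 0 0 0 0;0 0 12 0 0 0 0;0 0 12 0 0 0 0;0 0 10 0 0 0 0;0 0 10 0 0 0 0;0 0 10 0 0 0 0;0 0 8 0 0 0 0;0 0 7 0 0 0 0;0 0 0 0 0 0 0;0 0 0 0 0 0 0"

```text
time: 2.7
tcp_pos: [511.4, -294.5, 76.9]
eef_rot: [-3.141, -0.0, 1.199]
force: [-0.4, 0.9, -0.6]
width: 42.6
grip_force: 0.0
```

Call:
drive_tool:
  deltas: "0 0 0 0 0 0 0.4;0 0 0 0 0 0 0.5;0 0 0 0 0 0 0.6;0 0 0 0 0 0 0.7;0 0 0 0 0 0 0.8;0 0 0 0 0 0 0.9;0 0 0 0 0 0 1;0 0 0 0 0 0 1;0 0 0 0 0 0 1;0 0 0 0 0 0 1"

```text
time: 3.53
tcp_pos: [511.5, -294.7, 77.8]
eef_rot: [3.141, 0.0, 1.199]
force: [-1.7, 1.1, 6.7]
width: 9.1
grip_force: 58.5
```

```bash
python3 v.py g2 511 -295 90
```

```text
{'time': np.float64(3.533), 'tcp_pos': array([ 511.474, -294.712,   77.829]), 'eef_rot': array([3.141, 0.   , 1.199]), 'force': array([-1.725,  1.132,  6.662]), 'torque': array([0.084, 0.327, 0.02 ]), 'joints': array([-0.543,  0.619,  1.798, -0.   ,  0.725, -0.171]), 'width': np.float64(9.103), 'grip_force': np.float64(58.492)}
crop origin 121 168 x5
crop origin 337 190 x5
```

View pics/g2.png

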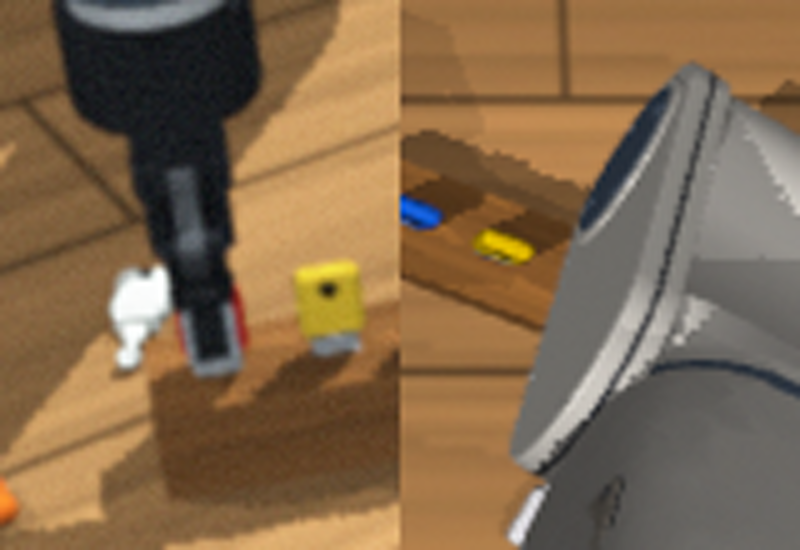

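The scene crop shows the pads centred on the red head at about (162,236), with the opening at 9.1 mm, so the key is gripped. Lifting straight up.

Call:
drive_tool:
  deltas: "0 0 -2 0 0 0 1;0 0 -4 0 0 0 1;0 0 -6 0 0 0 1;0 0 -10 0 0 0 1;0 0 -15 0 0 0 1;0 0 -20 0 0 0 1;0 0 -25 0 0 0 1;0 0 -25 0 0 0 1;0 0 -23 0 0 0 1;0 0 0 0 0 0 1"

```text
time: 4.47
tcp_pos: [513.9, -296.1, 213.1]
eef_rot: [3.133, 0.001, 1.199]
force: [1.1, -0.2, -0.1]
width: 9.1
grip_force: 58.4
```

```bash
python3 - <<'E'
from h import *
from m import cl
f=load('top'); 
import sys
f=grab('top'); P,h=cl(f); Hh,S,V=h[...,0],h[...,1],h[...,2]; X,Y,Z=P[...,0],P[...,1],P[...,2]
k=(Hh>60)&(Hh<90)&(S>120)&(Z>84)&(Z<96)&(Y>0)&(X<700)&(Y<450); print('top lid',np.median(Z[k]),cv2.minAreaRect(P[k][:,:2].astype(np.float32)))
g=grab('scene')
for n,f in(('top',f),('scene',g)):
    P,h=cl(f); X,Y,Z=P[...,0],P[...,1],P[...,2]
    w=(abs(X-521)<40)&(abs(Y-203)<32)&(Z>84)
    for c,m in dict(brass=(abs(h[...,0]-22)<8)&(h[...,1]>130),steel=(h[...,1]<60)&(h[...,2]>90)).items():
        q=P[w&m]; v,u=np.nonzero(w&m)
        if len(q)<5: print(n,c,len(q)); continue
        print(n,c,len(q),q.mean(0).round(1),cv2.minAreaRect(q[:,:2].astype(np.float32)),cv2.fitEllipse(cv2.convexHull(np.stack([u,v],1).astype(np.float32))))
f=g; P,h=cl(f); X,Y,Z=P[...,0],P[...,1],P[...,2]
k=(abs(X-523)<130)&(abs(Y-243)<180)&(abs(Z-89)<3)&(h[...,0]>60)&(h[...,0]<95)&(h[...,1]>100); print('scene lid',np.median(Z[k]),cv2.minAreaRect(P[k][:,:2].astype(np.float32)))
E
```

```text
top lid 89.01331797759701 ((522.916748046875, 242.29476928710938), (265.8086853027344, 174.23727416992188), 87.05421447753906)
top brass 70 [520.8 204.1  91.1] ((521.4428100585938, 203.70875549316406), (23.812294006347656, 23.74934196472168), 46.3680419921875) ((183.5169677734375, 241.37843322753906), (9.47020149230957, 9.791786193847656), 21.022483825683594)
top steel 171 [520.5 203.3  92.8] ((520.3488159179688, 203.6267547607422), (44.22062683105469, 45.454017639160156), 0.5805642604827881) ((183.57522583007812, 241.42477416992188), (17.465993881225586, 18.360671997070312), 45.0)
scene brass 18 [518.8 205.   89.7] ((520.280517578125, 204.9489288330078), (17.318836212158203, 12.986374855041504), 30.485559463500977) ((338.2992248535156, 158.0), (2.429671049118042, 7.12296199798584), 90.0)
scene steel 103 [522.9 200.1  91.5] ((519.9409790039062, 204.838134765625), (44.82049560546875, 57.14679718017578), 46.80415725708008) ((337.9809265136719, 158.37124633789062), (9.381181716918945, 17.833126068115234), 93.72553253173828)
scene lid 88.35544798332137 ((525.1766357421875, 240.05958557128906), (267.93109130859375, 178.12120056152344), 87.09740447998047)
```

The lock comes out at about (520.7,203.4), with its face near 91–92 mm and box yaw −0.051. The lid fit and the brass and bezel rings agree to within 1–2 mm. Moving over it.

Call:
drive_tool:
  deltas: "0 0 0 0 0 -0.107 1;0 0 0 0 0 -0.107 1;0 0 0 0 0 -0.108 1;10 -0.5 0 0 0 0 1;25 -1 0 0 0 0 1;35 -1 0 0 0 0 1;35 -1 0 0 0 0 1;35 -1 0 0 0 0 1;35 -1 0 0 0 0 1;35 -1 0 0 0 0 1"

```text
time: 5.4
tcp_pos: [514.3, -82.4, 206.5]
eef_rot: [-3.14, -0.0, 1.517]
force: [1.0, -0.1, -0.4]
width: 9.1
grip_force: 58.4
```

Call:
drive_tool:
  deltas: "35 -1 0 0 0 0 1;35 -1 0 0 0 0 1;35 -1 0 0 0 0 1;35 -1 0 0 0 0 1;35 -1 0 0 0 0 1;35 -1 0 0 0 0 1;35 -1 0 0 0 0 1;25 -1 0 0 0 0 1;12 -1 0 0 0 0 1;6 -0.5 0 0 0 0 1"

```text
time: 6.23
tcp_pos: [519.3, 205.3, 206.5]
eef_rot: [-3.14, 0.0, 1.521]
force: [0.4, 0.2, -1.0]
width: 9.8
grip_force: 58.4
```

Call:
drive_tool:
  deltas: "0 0 0 0 0 0 1;0 0 0 0 0 0 1;0 0 0 0 0 0 1;0 0 0 0 0 0 1;0 0 0 0 0 0 1;0 0 0 0 0 0 1;0 0 0 0 0 0 1;0 0 0 0 0 0 1;0 0 0 0 0 0 1;0 0 0 0 0 0 1"

```text
time: 7.07
tcp_pos: [520.4, 203.5, 207.3]
eef_rot: [3.142, 0.0, 1.521]
force: [0.0, -0.3, -0.4]
width: 9.5
grip_force: 58.4
```

Call:
drive_tool:
  deltas: "0 0 5 0 0 0 1;0 0 8 0 0 0 1;0 0 8 0 0 0 1;0 0 8 0 0 0 1;0 0 8 0 0 0 1;0 0 5 0 0 0 1;0 0 2 0 0 0 1;0 0 0 0 0 0 1;0 0 0 0 0 0 1;0 0 0 0 0 0 1"

```text
time: 7.9
tcp_pos: [520.7, 203.6, 163.6]
eef_rot: [3.141, -0.0, 1.521]
force: [0.4, -0.8, -1.1]
width: 9.3
grip_force: 58.4
```

```bash
python3 v.py g3 521 203 110; python3 - <<'E'
from h import *
f=load('scene')
for p in[(520.7,203.4,92),(520.7,203.4,100),(520.4,203.5,156),(520.4,203.5,129)]:
    c=f['camera_from_world']@[*p,1]; print(p,f['K'][0,0]*c[0]/-c[2]+f['K'][0,2],f['K'][1,1]*-c[1]/-c[2]+f['K'][1,2])
E
```

```text
{'time': np.float64(7.9), 'tcp_pos': array([520.651, 203.599, 163.646]), 'eef_rot': array([ 3.141, -0.   ,  1.521]), 'force': array([ 0.366, -0.802, -1.071]), 'torque': array([ 0.011, -0.008,  0.044]), 'joints': array([0.351, 0.449, 1.839, 0.   , 0.853, 0.401]), 'width': np.float64(9.324), 'grip_force': np.float64(58.359)}
crop origin 298 96 x5
crop origin 142 185 x5
(520.7, 203.4, 92) 338.3222998573583 157.64943028560072
(520.7, 203.4, 100) 338.4965486765052 154.9214800978075
(520.4, 203.5, 156) 339.69892592879546 135.23453070557315
(520.4, 203.5, 129) 339.08717690920446 144.82197971637072
```

View pics/g3.png

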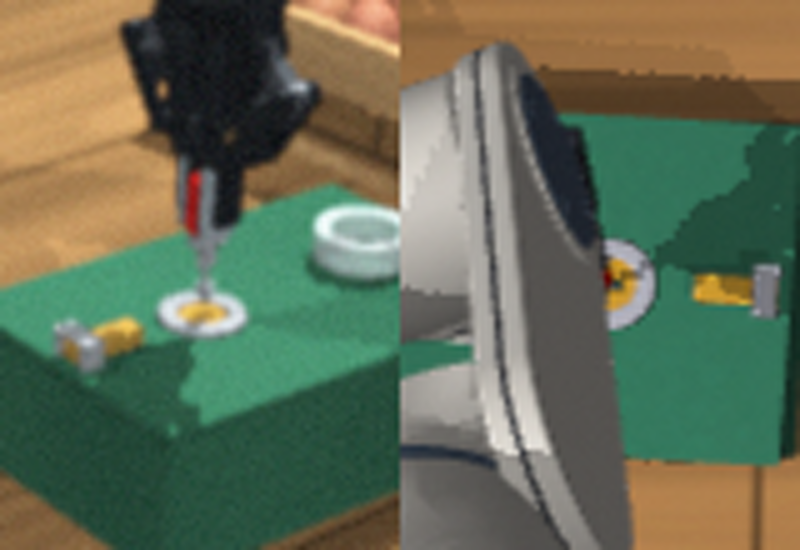

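The crop shows the key's tip at about (339,155), directly above the brass face centred at about (338.6,158.6). This matches the projections to within about 0.5 px. Going in slowly while watching the force.

Call:
drive_tool:
  deltas: "0 0 2 0 0 0 1;0 0 2 0 0 0 1;0 0 1.5 0 0 0 1;0 0 1.5 0 0 0 1;0 0 1.5 0 0 0 1;0 0 1 0 0 0 1;0 0 1 0 0 0 1;0 0 1 0 0 0 1;0 0 0 0 0 0 1;0 0 0 0 0 0 1"

```text
time: 8.83
tcp_pos: [520.4, 203.5, 151.8]
eef_rot: [3.142, -0.0, 1.521]
force: [-0.3, 0.2, -0.4]
width: 9.2
grip_force: 58.4
```

```bash
cat >s.py <<'E'
from h import *
s=status.read_state(); print({k:np.round(s[k],3).tolist() for k in('tcp_pos','eef_rot','force','torque','width')})
E
python3 s.py
```

```text
{'tcp_pos': [520.42, 203.505, 151.788], 'eef_rot': [3.142, -0.0, 1.521], 'force': [-0.259, 0.201, -0.367], 'torque': [0.031, -0.11, -0.041], 'width': 9.233}
```

Tip is in the keyway with no contact force. Continuing down.

Call:
drive_tool:
  deltas: "0 0 1 0 0 0 1;0 0 1 0 0 0 1;0 0 1 0 0 0 1;0 0 1 0 0 0 1;0 0 1 0 0 0 1;0 0 0 0 0 0 1;0 0 0 0 0 0 1;0 0 0 0 0 0 1;0 0 0 0 0 0 1;0 0 0 0 0 0 1"

```text
time: 9.67
tcp_pos: [520.4, 203.6, 146.9]
eef_rot: [3.141, -0.0, 1.521]
force: [-0.6, 0.5, 2.8]
width: 9.4
grip_force: 58.9
```

```bash
python3 s.py
```

```text
{'tcp_pos': [520.422, 203.558, 146.868], 'eef_rot': [3.141, -0.0, 1.521], 'force': [-0.591, 0.514, 2.758], 'torque': [0.071, 0.065, -0.031], 'width': 9.396}
```

Call:
drive_tool:
  deltas: "0 0 1 0 0 0.05 1;0 0 0.5 0 0 -0.05 1;0 0 1 0 0 -0.05 1;0 0 0.5 0 0 0.05 1;0 0 1 0 0 0.05 1;0 0 0.5 0 0 -0.05 1;0 0 1 0 0 -0.05 1;0 0 0.5 0 0 0.05 1;0 0 0 0 0 0 1;0 0 0 0 0 0 1"

```text
time: 10.5
tcp_pos: [521.0, 203.6, 141.2]
eef_rot: [3.14, -0.0, 1.521]
force: [0.5, -0.1, 3.9]
width: 8.9
grip_force: 59.1
```

```bash
python3 s.py
```

```text
{'tcp_pos': [521.049, 203.567, 141.22], 'eef_rot': [3.14, -0.0, 1.521], 'force': [0.544, -0.091, 3.859], 'torque': [-0.083, -0.232, -0.039], 'width': 8.938}
```

Call:
drive_tool:
  deltas: "0 0 1 0 0 0.05 1;0 0 0.5 0 0 -0.05 1;0 0 1 0 0 -0.05 1;0 0 0.5 0 0 0.05 1;0 0 1 0 0 0.05 1;0 0 0.5 0 0 -0.05 1;0 0 1 0 0 -0.05 1;0 0 0.5 0 0 0.05 1;0 0 0 0 0 0 1;0 0 0 0 0 0 1"

```text
time: 11.33
tcp_pos: [520.4, 203.5, 134.6]
eef_rot: [3.142, 0.0, 1.522]
force: [2.0, 0.6, -0.9]
width: 8.9
grip_force: 58.4
```

Call:
drive_tool:
  deltas: "0 0 1 0 0 0.05 1;0 0 0.5 0 0 -0.05 1;0 0 1 0 0 -0.05 1;0 0 0.5 0 0 0.05 1;0 0 1 0 0 0.05 1;0 0 0.5 0 0 -0.05 1;0 0 1 0 0 -0.05 1;0 0 0.5 0 0 0.05 1;0 0 0 0 0 0 1;0 0 0 0 0 0 1"

```text
time: 12.17
tcp_pos: [520.4, 203.5, 128.7]
eef_rot: [-3.142, -0.0, 1.522]
force: [1.0, 0.2, -0.7]
width: 9.2
grip_force: 58.4
```

```bash
python3 s.py
```

```text
{'tcp_pos': [520.365, 203.52, 128.706], 'eef_rot': [-3.142, -0.0, 1.522], 'force': [0.988, 0.195, -0.73], 'torque': [0.108, -0.217, -0.022], 'width': 9.209}
```

Call:
drive_tool:
  deltas: "0 0 1 0 0 0 1;0 0 1 0 0 0 1;0 0 1 0 0 0 1;0 0 1 0 0 0 1;0 0 0.5 0 0 0 1;0 0 0.5 0 0 0 1;0 0 0.5 0 0 0 1;0 0 0.5 0 0 0 1;0 0 0 0 0 0 1;0 0 0 0 0 0 1"

```text
time: 13.0
tcp_pos: [521.0, 203.6, 123.7]
eef_rot: [3.14, -0.0, 1.521]
force: [-0.2, -1.7, 9.1]
width: 8.9
grip_force: 60.0
```

```bash
python3 s.py
```

```text
{'tcp_pos': [521.049, 203.572, 123.722], 'eef_rot': [3.14, -0.0, 1.521], 'force': [-0.231, -1.678, 9.059], 'torque': [-0.206, -0.041, 0.044], 'width': 8.924}
```

Contact comes at the predicted home height of 123.7. I'll press slightly more to confirm it is seated.

Call:
drive_tool:
  deltas: "0 0 0.5 0 0 0.04 1;0 0 0.5 0 0 -0.04 1;0 0 0 0 0 -0.04 1;0 0 0 0 0 0.04 1;0 0 0 0 0 0 1;0 0 0 0 0 0 1;0 0 0 0 0 0 1;0 0 0 0 0 0 1;0 0 0 0 0 0 1;0 0 0 0 0 0 1"

```text
time: 13.83
tcp_pos: [521.2, 203.6, 123.6]
eef_rot: [3.14, -0.0, 1.521]
force: [-2.3, -1.4, 17.5]
width: 9.6
grip_force: 61.2
```

```bash
python3 s.py
```

```text
{'tcp_pos': [521.184, 203.562, 123.605], 'eef_rot': [3.14, -0.0, 1.521], 'force': [-2.262, -1.432, 17.464], 'torque': [-0.362, 0.326, 0.019], 'width': 9.595}
```

Stiff and seated: +8 N for 0.1 mm. Turning clockwise, which is tool +z.

Call:
drive_tool:
  deltas: "0 0 -0.5 0 0 0.05 1;0 0 0 0 0 0.08 1;0 0 0 0 0 0.08 1;0 0 0 0 0 0.08 1;0 0 0 0 0 0.08 1;0 0 0 0 0 0.08 1;0 0 0 0 0 0.08 1;0 0 0 0 0 0.08 1;0 0 0 0 0 0.05 1;0 0 0 0 0 0 1"

```text
time: 14.67
tcp_pos: [520.9, 203.5, 123.6]
eef_rot: [3.141, -0.001, 0.859]
force: [-2.7, -2.1, 13.7]
width: 8.9
grip_force: 60.6
```

```bash
python3 s.py
```

```text
{'tcp_pos': [520.862, 203.535, 123.637], 'eef_rot': [3.141, -0.001, 0.859], 'force': [-2.66, -2.147, 13.748], 'torque': [-0.299, 0.301, 0.128], 'width': 8.866}
```

Call:
drive_tool:
  deltas: "0 0 0 0 0 0.08 1;0 0 0 0 0 0.08 1;0 0 0 0 0 0.08 1;0 0 0 0 0 0.08 1;0 0 0 0 0 0.08 1;0 0 0 0 0 0.08 1;0 0 0 0 0 0.08 1;0 0 0 0 0 0.08 1;0 0 0 0 0 0.08 1;0 0 0 0 0 0.08 1"

```text
time: 15.5
tcp_pos: [520.6, 203.8, 123.7]
eef_rot: [-3.141, -0.001, 0.058]
force: [-3.4, 0.4, 15.4]
width: 9.1
grip_force: 60.7
```

Call:
drive_tool:
  deltas: "0 0 0 0 0 0.03 1;0 0 0 0 0 0.03 1;0 0 0 0 0 0.03 1;0 0 0 0 0 0.03 1;0 0 0 0 0 0 1;0 0 0 0 0 0 1;0 0 0 0 0 0 1;0 0 0 0 0 0 1;0 0 0 0 0 0 1;0 0 0 0 0 0 1"

```text
time: 16.33
tcp_pos: [520.6, 203.9, 123.6]
eef_rot: [-3.141, -0.001, -0.059]
force: [-3.4, 1.1, 14.6]
width: 9.2
grip_force: 60.7
```

```bash
python3 s.py; python3 v.py g4 521 180 105
```

```text
{'tcp_pos': [520.582, 203.862, 123.644], 'eef_rot': [-3.141, -0.001, -0.059], 'force': [-3.391, 1.088, 14.619], 'torque': [0.03, 0.532, 0.137], 'width': 9.189}
{'time': np.float64(16.333), 'tcp_pos': array([520.582, 203.862, 123.644]), 'eef_rot': array([-3.141e+00, -1.000e-03, -5.900e-02]), 'force': array([-3.391,  1.088, 14.619]), 'torque': array([0.03 , 0.532, 0.137]), 'joints': array([0.352, 0.511, 1.857, 0.   , 0.773, 1.981]), 'width': np.float64(9.189), 'grip_force': np.float64(60.699)}
crop origin 292 100 x5
crop origin 151 185 x5
```

View pics/g4.png

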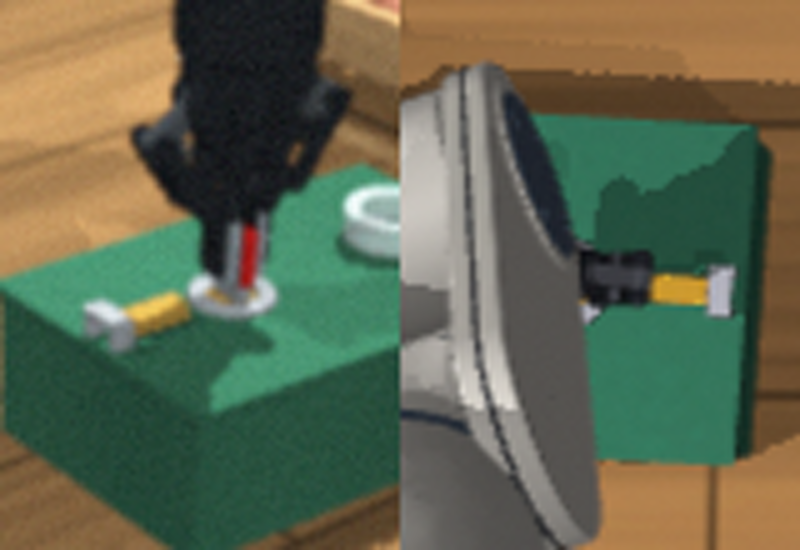

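The crop shows the bolt's inner end near (329,162), drawn noticeably towards the bezel. The torque shows no stop yet, so I'll turn further until it rises.

Call:
drive_tool:
  deltas: "0 0 0 0 0 0.02 1;0 0 0 0 0 0.02 1;0 0 0 0 0 0.02 1;0 0 0 0 0 0.02 1;0 0 0 0 0 0 1;0 0 0 0 0 0 1;0 0 0 0 0 0 1;0 0 0 0 0 0 1;0 0 0 0 0 0 1;0 0 0 0 0 0 1"

```text
time: 17.27
tcp_pos: [520.6, 203.9, 123.7]
eef_rot: [-3.141, -0.001, -0.139]
force: [-3.9, 0.8, 14.0]
width: 9.4
grip_force: 60.7
```

```bash
python3 s.py; python3 - <<'E'
from h import *
from m import cl
f=grab('scene'); P,h=cl(f); X,Y,Z=P[...,0],P[...,1],P[...,2]
k=(abs(X-517)<15)&(Y>110)&(Y<172)&(Z>93)&(abs(h[...,0]-22)<8)&(h[...,1]>130); q=P[k]; d=np.hypot(q[:,0]-520.7,q[:,1]-203.4); print(len(q),np.percentile(d,[0,3,10,50,97]))
E
```

```text
{'tcp_pos': [520.577, 203.891, 123.664], 'eef_rot': [-3.141, -0.001, -0.139], 'force': [-3.942, 0.803, 14.043], 'torque': [0.048, 0.526, 0.144], 'width': 9.429}
49 [37.90327207 39.49112955 41.06807895 54.65808644 68.89648396]
```

Call:
drive_tool:
  deltas: "0 0 0 0 0 0.03 1;0 0 0 0 0 0.03 1;0 0 0 0 0 0.03 1;0 0 0 0 0 0.03 1;0 0 0 0 0 0 1;0 0 0 0 0 0 1;0 0 0 0 0 0 1;0 0 0 0 0 0 1;0 0 0 0 0 0 1;0 0 0 0 0 0 1"

```text
time: 18.15
tcp_pos: [520.6, 204.0, 123.7]
eef_rot: [-3.141, -0.001, -0.258]
force: [-2.3, 1.4, 14.5]
width: 8.8
grip_force: 60.7
```

```bash
python3 s.py; python3 - <<'E'
from h import *
from m import cl
f=grab('scene'); P,h=cl(f); X,Y,Z=P[...,0],P[...,1],P[...,2]
k=(abs(X-517)<15)&(Y>110)&(Y<172)&(Z>93)&(abs(h[...,0]-22)<8)&(h[...,1]>130); q=P[k]; d=np.hypot(q[:,0]-520.7,q[:,1]-203.4); print(len(q),np.percentile(d,[0,3,10,50,97]))
p=f['pixels']
# predicted bolt end top edge at dist 45..34 (z=100), box axes
ex=np.array([.9987,-.0508]);ey=np.array([.0508,.9987]); c0=np.array([520.7,203.4])
for d in(45,38,34):
  for s in(-7,7):
    w=c0+s*ex-d*ey; c=f['camera_from_world']@[*w,100,1]; print(d,s,f['K'][0,0]*c[0]/-c[2]+f['K'][0,2]-305,f['K'][1,1]*-c[1]/-c[2]+f['K'][1,2]-130)
save('g5',p[130:180,305:365],12)
E
```

```text
{'tcp_pos': [520.594, 203.979, 123.674], 'eef_rot': [-3.141, -0.001, -0.258], 'force': [-2.334, 1.44, 14.481], 'torque': [0.172, 0.607, 0.281], 'width': 8.781}
47 [37.55551319 38.60709408 41.03491179 54.84351963 69.74808146]
45 -7 18.39407049178476 28.457870351362715
45 7 21.808949776523036 30.5121054660963
38 -7 20.50622752785847 27.74365917943362
38 7 23.928304996423265 29.786622815635383
34 -7 21.707999898010712 27.337288233420054
34 7 25.134132230774526 29.373852587331555
```

View pics/g5.png

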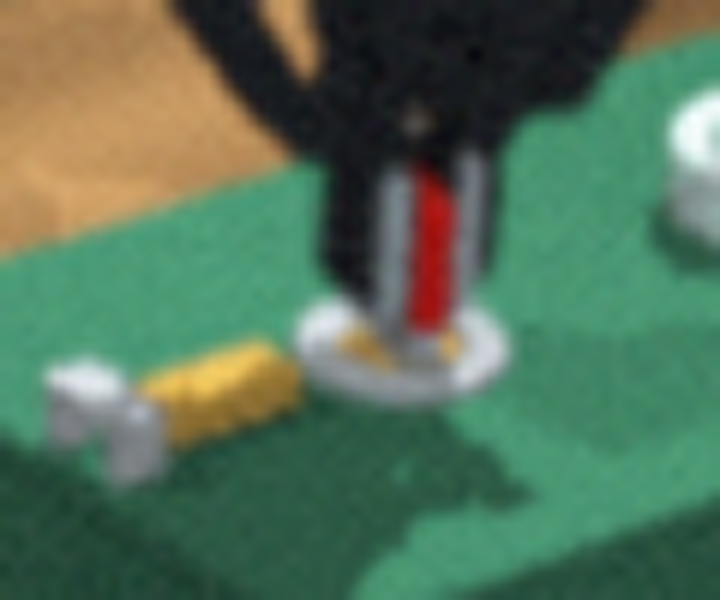

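The bolt's inner end corners, at (22.1,28.5) and (25.2,30.4) in the crop, match the fully drawn 34 mm prediction. The torque jumped to 0.28 N m, so the key is at the stop. I'll check that it holds.

Call:
drive_tool:
  deltas: "0 0 0 0 0 0.01 1;0 0 0 0 0 0 1;0 0 0 0 0 0 1;0 0 0 0 0 0 1;0 0 0 0 0 0 1;0 0 0 0 0 0 1;0 0 0 0 0 0 1;0 0 0 0 0 0 1;0 0 0 0 0 0 1;0 0 0 0 0 0 1"

```text
time: 19.03
tcp_pos: [520.6, 204.0, 123.7]
eef_rot: [-3.141, -0.001, -0.268]
force: [-3.2, 1.7, 15.5]
width: 8.9
grip_force: 60.8
```

```bash
python3 s.py; python3 -c "
from station import job; print(job.finish_job())"
```

```text
{'tcp_pos': [520.572, 203.986, 123.661], 'eef_rot': [-3.141, -0.001, -0.268], 'force': [-3.187, 1.694, 15.459], 'torque': [0.193, 0.583, 0.305], 'width': 8.895}
the job is handed in; nothing more can be done
None
```

The red key is fully home in the lock and turned clockwise to the stop, the bolt is drawn back and the gripper is still holding it; I handed the job in at about 19 s, and no verdict came back.

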